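# Shut the dust box and hold its suction gate open at the mark

## Task

The carved tile is in the dust box, ready to be sucked clean: first shut the box's lid fully down, then pull the red knob of the spring-return suction gate out until its red pointer stands beside the green clip on the scale. Keep hold of the knob and finish while still holding it there (the gate springs back if let go), with the lid shut, the tile in the box and the other things on the bench left where they lie.

Things in the scene. Friction and masses are not known exactly. Their poses are not given: they have to be found in the camera images.
- dust_box: Plywood box fixed to the bench, 190 (x) x 240 (y) x 100 mm high, open-topped under its lid, walls and floor 6 mm. Origin: centre of its underside on the bench; x points to its hinge side (away from the robot when unturned), z up; it may be turned about z. The suction gate is built on at its -y side.
- lid (a joint): Hinge of the lid, rad: 0 is fully shut, positive is raised (1.3 at most). Starts part open, between 0.5 and 0.95. A stiff hinge: the lid stays where it is left; 1 to 4 N down at its front edge moves it.
- lid_hinge (a point): Point on the lid's hinge axis, at x +95, y 0, z +100 mm of dust_box; the axis runs along dust_box's y. The lid is an oak frame with a clear window, 190 x 240 x 8 mm; its underside passes through the axis, so shut its upper face is 108 mm above the bench.
- lid_tab (a point): Centre of the upper face of the yellow tab (60 mm wide, sticking 26 mm out beyond the lid's front edge, 8 mm thick) on the middle of the lid's front (robot-side) edge, 202 mm from the hinge axis. Moves with the lid.
- gate (a joint): Slide of the suction gate, m: 0 is fully in (where the spring keeps it at the start), positive is pulled out along dust_box's -x, 0.10 at the stop. The spring pulls it back with about 3 N at 0 and 10 N at 0.075.
- gate_housing (a point): Middle of the top of the gate's grey housing, 95 (x) x 84 (y) x 52 mm high, behind the knob, at x +112, y -195 mm of dust_box; in front of it runs a dark steel track 29 mm high, out to x -120 mm; a black pipe leaves it to +x.
- pull_knob (a point): Centre of the top of the red upright round knob on the gate's steel blade, 24 mm across, 73 mm tall, its foot 37 mm and its top 110 mm above the bench; moves with the gate. With the gate in it stands at x 0, y -195 mm of dust_box.
- pointer (a point): Tip of the thin red pointer that sticks out from the gate blade to the -y side, over the white scale; it is level along x with the knob's axis and moves with it, 53 mm above the bench.
- mark: Green clip, 16 mm long along the slide, on the white scale strip beside the track (48 mm high; the clip's top is 57 mm above the bench). Fixed, set anew each time 30 to 75 mm out from the pointer's rest. Origin: middle of the clip's length; axes parallel to dust_box's. The pointer is at the mark when it stands within the clip's length.
- carving: Carved wooden tile 100 x 100 x 14 mm lying loose on the box's floor; origin at the centre of its underside.
- mallet: Wooden carver's mallet lying left of the box, head 110 x 70 x 65 mm, handle towards its -x, 265 mm long in all; leave alone.
- gouge: Gouge with an orange handle, 220 x 22 x 22 mm, lying right of the gate; leave alone.
- pencil: Blue pencil 175 x 9 x 8 mm lying in front of the box; leave alone.
- wax_tin: Round tin, 70 mm across, 45 mm high, behind the box; leave alone.
- brush: Wooden bench brush, 170 x 30 x 48 mm, bristles down, behind the box; leave alone.
- panel: Carved panel 220 x 160 x 18 mm lying at the left of the bench; leave alone.

How it is judged:
On the way, in this order (a step that is already met when the one before it is completed fails the run):
1. the lid is shut (value of joint lid below 0.04 rad), for 0.2 s.
2. the gate is pulled out to the mark with the lid shut (x of pointer in the frame of mark between -0.008 and 0.008 m and value of joint lid below 0.04 rad), for 0.3 s.
At the end, for the whole second after the job is handed in: The pointer is held, still, within the length of the green clip (8 mm either side of its middle) by the fingers on the red knob (more than 2 N), the lid is shut (within 0.04 rad), and the tile lies in the box (all of step 2 and contact force between the fingers and gate above 2 N and velocity of joint gate between -0.01 and 0.01 m/s and z of carving in the frame of dust_box below 0.03 m and horizontal distance between carving and dust_box below 0.09 m); the arm keeps its last pose, push and grip.
It fails at once if one of the other things on the bench is shifted by more than 30 mm (distance of any of mallet, gouge, pencil, wax_tin, brush, panel from where it was at the start of the episode above 0.03 m).
It also fails if it takes over 48 s, if anything falls off the work surface, if the arm or the gripper's body presses on something with over 40 N, if the wrist force passes 120 N, or if a joint passes its speed limit or range.

## Robot

A 7-joint arm with a two-finger parallel gripper is mounted at the origin on the work surface. World frame = base frame: x ahead of the robot, y to its left, z up, the work surface at z = 0. Lengths are in m, angles in rad, forces in N, time in s.
With the tool pointing down it reaches from about 0.425 to 1.025 m from the base axis. Payload 3.6 kg.
Tool frame: the origin (TCP) lies at the very end of the fingers, on their centre line; the grasp point (between the pads) lies 19 mm behind it (env.grip_point_offset is the distance from the TCP to the grasp point, in m); z points along the fingers, y is the line along which they close (so a half turn about z gives the same grasp; the last joint's range is limited). The gripper opens to 85 mm and grips with 20 to 120 N. Pads are 22 mm wide; open, the fingers measure 114 mm over their backs; the gripper's body (76 mm by 85 mm) begins 54 mm behind the grasp point. The pads swing forward as they close: fully open they stand 13 mm farther back than shut.
Start: joints at [1.034, 0.591, 0.048, 1.609, -0.033, 0.943, -0.034], TCP at [0.311, -0.655, 0.231] pointing down, gripper open.
Joint ranges: [-2.69, 2.69], [-0.47, 2.24], [-1.27, 1.36], [0.19, 2.51], [-1.53, 4.68], [0.08, 2.07], [-3.09, 3.09]. Speed limits (rad/s): [2.57, 2.57, 3.14, 3.14, 3.14, 3.14, 3.14].

## Interface

Orientations are given as a 3x3 rotation matrix whose columns are the frame's x, y, z axes.
In Python, from plant import env gives the robot as it stands.
- The arm moves only by the tool arm_command, never from a script. Its argument "steps" is a list of rows, each an object of numbers: "dx", "dy", "dz": the shift along the tool's x, y, z in mm; "ax", "ay", "az": the turn, a rotation vector about the tool's x, y, z in rad; "claw": the opening, from 0 (shut) to 1 (fully open). A call has 1 to 20 rows; each row is the pose to reach, as a shift and turn from the pose commanded when the call began, along the tool's axes at that moment; what a row does not reach only later rows make up. A row lasts 1/12 s, in which the tool goes at most 41.7 mm and 7.16 degrees, less where a joint would pass 70% of its speed; a pose out of reach is approached as far as the arm can. A call with a gripper value outside its range is refused whole. The fingers move at their own pace and stop on an object; the grip force is fixed at half the most. Time passes only in rows, so rows that repeat a pose let the fingers close. It gives the time, the measured TCP pose, the force, the opening and the grip force at its end, in the units of the state.
- env.get_obs(): the state, without advancing time (a new reading comes with each control period).
- env.read_camera(name): name is "scene" or "top" or "wrist"; returns a dict with "frame" (400x640x3 uint8, blue, green, red), "K" (3x3 intrinsics, pixels), "origin" and "orientation" of the camera in the world. Camera axes: x right, y down, z forward; pixel columns grow to the right and rows downward; lengths in m; the calibration is good to about 2 mm. A picture is of the moment at which its call begins. There is no depth.
- env.finish_job(): hands the job in; it is judged then, once.
The state is a dict: "time_s": time; "joints": joint angles; "qd": joint speeds; "joint_torque": joint torques, N m; "position": TCP position; "tool_rot": TCP orientation; "force": force on the tool from outside, world axes, zero at the start; "torque": the same for the moment, N m; "finger_gap": finger opening in m; "finger_force": force on a finger pad.
Only numpy, scipy, OpenCV 4.12 (cv2) and the standard library are available. Lean on these libraries where they do the work, as an engineer would, in place of code of your own. Each camera call takes 0.05 s, during which the arm holds its last target. There are 200 camera calls.

## Working session

There is one attempt and no reset: what is moved stays moved. The work goes in short steps, Python scripts to look and compute and a tool call to move; the robot and the scene stay as the last step left them, time stands still between calls to the robot, and variables do not carry over. Pictures are saved under pics/ and viewed, at most 10 in all, crops included, and the job is handed in when it is done.

Besides the shell and the picture viewer there is one more tool, called after "Emit:" as name(argument=value, ...) on one line, values as JSON. arm_command: Moves the arm, as the interface text tells. Its arguments: {"type":"object","properties":{"steps":{"type":"array","items":{"type":"object","properties":{"dx":{"type":"number"},"dy":{"type":"number"},"dz":{"type":"number"},"ax":{"type":"number"},"ay":{"type":"number"},"az":{"type":"number"},"claw":{"type":"number"}}}}},"required":["steps"]}

```bash
mkdir -p pics
cat > h.py <<'E'
import numpy as np, cv2
from plant import env
def ray(c,u,v):
    d=np.asarray(c["orientation"])@np.linalg.inv(np.asarray(c["K"]))@np.array([u,v,1.]); return np.asarray(c["origin"]),d
def atz(c,u,v,z):
    o,d=ray(c,u,v); return o+d*(z-o[2])/d[2]
def proj(c,p):
    q=np.asarray(c["K"])@(np.asarray(c["orientation"]).T@(np.asarray(p)-np.asarray(c["origin"]))); return q[:2]/q[2]
E
python3 - <<'E'
from h import *
import pickle
cs={}
for n in("top","scene"):
    c=env.read_camera(n);cs[n]=c;cv2.imwrite(f"pics/{n}0.png",c["frame"]);print(n,c["K"],c["origin"],c["orientation"])
pickle.dump(cs,open("c0.pkl","wb"))
o=env.get_obs();print(o["position"],o["tool_rot"],o["finger_gap"],o["time_s"])
E
```

```text
top [[502.03225773   0.         310.20206377]
 [  0.         502.03225773 194.35431854]
 [  0.           0.           1.        ]] [0.28599691 0.18280156 1.57679976] [[-0.03406148 -0.97674185  0.21169597]
 [-0.9994075   0.03433637 -0.00237856]
 [-0.00494563 -0.21165155 -0.97733268]]
scene [[468.484455     0.         313.95465966]
 [  0.         468.484455   203.47035402]
 [  0.           0.           1.        ]] [ 1.12814049 -0.62920744  1.10667324] [[ 0.84136048  0.3871566  -0.37712372]
 [ 0.54044882 -0.60944489  0.5800793 ]
 [-0.00525459 -0.69187187 -0.72200118]]
[ 0.31101977 -0.65406249  0.23027464] [[ 9.03062365e-01  4.29508409e-01 -9.44254165e-04]
 [ 4.29509438e-01 -9.03060622e-01  1.77629687e-03]
 [-8.97843095e-05 -2.00967293e-03 -9.99997977e-01]] 0.08544832992820807 0.1
```

View pics/top0.png

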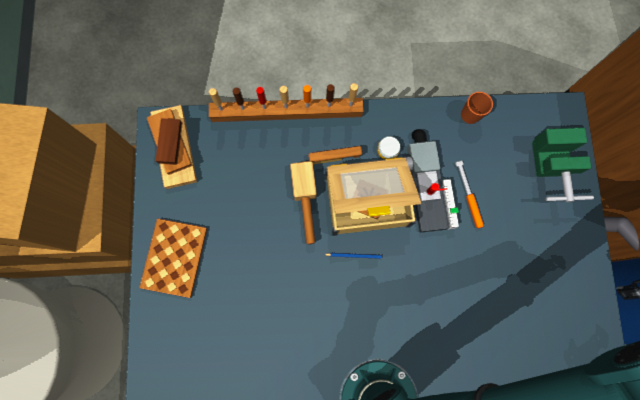

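View pics/scene0.png

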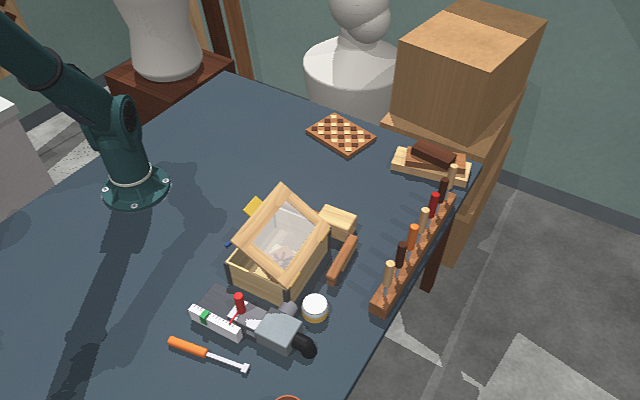

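The top view shows the box at about (372,200) with its lid raised, the knob at about (434,188), the clip at about (453,210), and the gouge to its right. I'll enlarge both views.

Run:
```python
import pickle,cv2
cs=pickle.load(open("c0.pkl","rb"))
cv2.imwrite("pics/t1.png",cv2.resize(cs["top"]["frame"][135:265,315:490],None,fx=4.5,fy=4.5,interpolation=cv2.INTER_CUBIC))
cv2.imwrite("pics/s1.png",cv2.resize(cs["scene"]["frame"][170:370,160:370],None,fx=3,fy=3,interpolation=cv2.INTER_CUBIC))
```

```text
(no output)
```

View pics/t1.png

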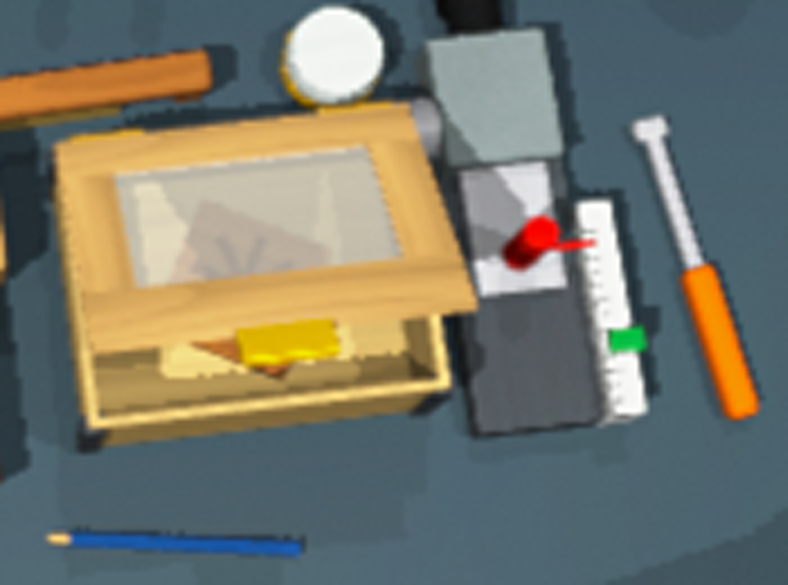

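View pics/s1.png

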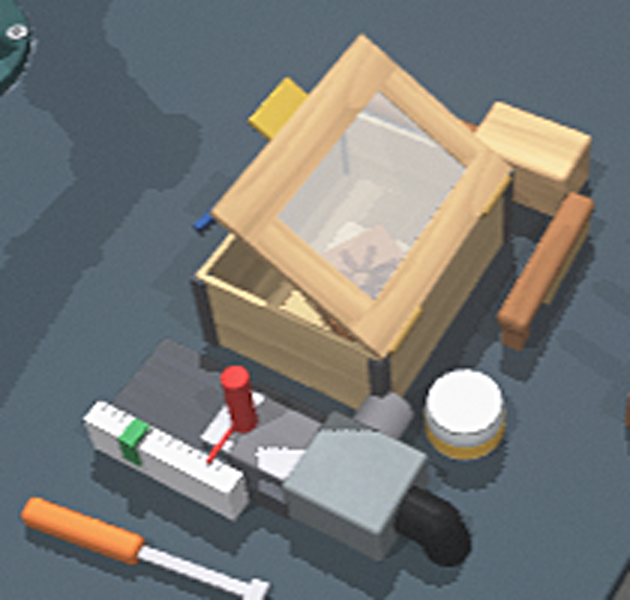

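Run:
```python
from h import *
import pickle
from scipy.optimize import least_squares
cs=pickle.load(open("c0.pkl","rb"))
T=lambda u,v:("top",u/4.5+315,v/4.5+135)
S=lambda u,v:("scene",u/3+160,v/3+170)
F=[(T(425,42),(.1595,-.153,.052)),(T(545,30),(.1595,-.237,.052)),(T(563,158),(.0645,-.237,.052)),(T(447,168),(.0645,-.153,.052)),
(T(541,233),(0,-.195,.11)),(S(236,377),(0,-.195,.11)),(T(93,424),(-.095,.12,.1)),(T(448,385),(-.095,-.12,.1)),
(S(426,462),(.1595,-.153,.052)),(S(285,487),(.0645,-.237,.052)),(S(200,275),(-.095,-.12,.1)),
(T(594,242),"p"),(S(209,462),"p"),(T(627,339),"m"),(S(134,430),"m"),
(T(288,342),(.202,0,.008,1)),(S(363,37),(.19,.12,.008,1)),(S(213,213),(.19,-.12,.008,1)),(S(383,352),(0,-.12,.008,1)),(S(510,172),(0,.12,.008,1))]
def pred(p,f):
    x,y,a,l,mx,my,py=p
    if f=="p": q=(0,py,.053)
    elif f=="m": q=(mx,my,.057)
    elif len(f)==4:
        r,yy,h,_=f; q=(.095-r*np.cos(l)+0*h+h*np.sin(l),yy,.1+r*np.sin(l)+h*np.cos(l))
    else: q=f
    R=np.array([[np.cos(a),-np.sin(a),0],[np.sin(a),np.cos(a),0],[0,0,1]])
    return R@np.array(q)+[x,y,0]
def res(p): return np.concatenate([proj(cs[o[0]],pred(p,f))-o[1:] for o,f in F])
r=least_squares(res,[.65,.05,.05,.7,-.05,-.26,-.25],loss="soft_l1")
print(r.x.round(4));print(res(r.x).reshape(-1,2).round(1).tolist())
print("tab",pred(r.x,(.202,0,.008,1)),"knob",pred(r.x,(0,-.195,.11)))
```

```text
[ 0.6031 -0.0015  0.0744  0.5477 -0.07   -0.2543 -0.246 ]
[[0.2, -1.8], [-0.3, -1.9], [0.6, -1.7], [-0.1, -1.1], [-0.1, -1.3], [-1.3, -0.4], [-1.3, -0.6], [-0.0, -0.7], [0.2, -2.9], [-3.0, -0.8], [-2.0, -0.1], [0.0, -0.8], [-1.2, -0.9], [-0.5, -0.9], [-0.9, -0.1], [-0.7, -0.7], [-1.5, -0.5], [-1.9, -0.2], [-0.4, 2.1], [0.6, -1.4]]
tab [ 0.53004702 -0.0069734   0.21201878] knob [ 0.61762088 -0.19598793  0.11      ]
```

The fit gives the box at (0.603, -0.0015) with yaw 0.074, the lid at about 0.55 rad and the mark about 70 mm out. Next I'll move above the tab with the fingers shut.

Emit:
arm_command(steps=[{"dx": 20,"dy": -20,"dz": -40,"claw": 0},{"dx": 471,"dy": -492,"dz": -40,"az": 0.369,"claw": 0},{"dx": 471,"dy": -492,"dz": -40,"az": 0.369,"claw": 0},{"dx": 471,"dy": -492,"dz": -40,"az": 0.369,"claw": 0},{"dx": 471,"dy": -492,"dz": -40,"az": 0.369,"claw": 0},{"dx": 471,"dy": -492,"dz": -40,"az": 0.369,"claw": 0},{"dx": 471,"dy": -492,"dz": -40,"az": 0.369,"claw": 0},{"dx": 471,"dy": -492,"dz": -40,"az": 0.369,"claw": 0},{"dx": 471,"dy": -492,"dz": -40,"az": 0.369,"claw": 0},{"dx": 471,"dy": -492,"dz": -40,"az": 0.369,"claw": 0},{"dx": 471,"dy": -492,"dz": -40,"az": 0.369,"claw": 0},{"dx": 471,"dy": -492,"dz": -40,"az": 0.369,"claw": 0},{"dx": 471,"dy": -492,"dz": -40,"az": 0.369,"claw": 0},{"dx": 471,"dy": -492,"dz": -40,"az": 0.369,"claw": 0},{"dx": 471,"dy": -492,"dz": -40,"az": 0.369,"claw": 0},{"dx": 471,"dy": -492,"dz": -40,"az": 0.369,"claw": 0},{"dx": 471,"dy": -492,"dz": -40,"az": 0.369,"claw": 0},{"dx": 471,"dy": -492,"dz": -40,"az": 0.369,"claw": 0},{"dx": 471,"dy": -492,"dz": -40,"az": 0.369,"claw": 0},{"dx": 471,"dy": -492,"dz": -40,"az": 0.369,"claw": 0}])

```text
invalid input at $.steps[0]: expected keys dx, dy, dz, ax, ay, az, claw
```

Emit:
arm_command(steps=[{"dx": 20,"dy": -20,"dz": -40,"ax": 0,"ay": 0,"az": 0,"claw": 0},{"dx": 471,"dy": -492,"dz": -40,"ax": 0,"ay": 0,"az": 0.369,"claw": 0},{"dx": 471,"dy": -492,"dz": -40,"ax": 0,"ay": 0,"az": 0.369,"claw": 0},{"dx": 471,"dy": -492,"dz": -40,"ax": 0,"ay": 0,"az": 0.369,"claw": 0},{"dx": 471,"dy": -492,"dz": -40,"ax": 0,"ay": 0,"az": 0.369,"claw": 0},{"dx": 471,"dy": -492,"dz": -40,"ax": 0,"ay": 0,"az": 0.369,"claw": 0},{"dx": 471,"dy": -492,"dz": -40,"ax": 0,"ay": 0,"az": 0.369,"claw": 0},{"dx": 471,"dy": -492,"dz": -40,"ax": 0,"ay": 0,"az": 0.369,"claw": 0},{"dx": 471,"dy": -492,"dz": -40,"ax": 0,"ay": 0,"az": 0.369,"claw": 0},{"dx": 471,"dy": -492,"dz": -40,"ax": 0,"ay": 0,"az": 0.369,"claw": 0},{"dx": 471,"dy": -492,"dz": -40,"ax": 0,"ay": 0,"az": 0.369,"claw": 0},{"dx": 471,"dy": -492,"dz": -40,"ax": 0,"ay": 0,"az": 0.369,"claw": 0},{"dx": 471,"dy": -492,"dz": -40,"ax": 0,"ay": 0,"az": 0.369,"claw": 0},{"dx": 471,"dy": -492,"dz": -40,"ax": 0,"ay": 0,"az": 0.369,"claw": 0},{"dx": 471,"dy": -492,"dz": -40,"ax": 0,"ay": 0,"az": 0.369,"claw": 0},{"dx": 471,"dy": -492,"dz": -40,"ax": 0,"ay": 0,"az": 0.369,"claw": 0},{"dx": 471,"dy": -492,"dz": -40,"ax": 0,"ay": 0,"az": 0.369,"claw": 0},{"dx": 471,"dy": -492,"dz": -40,"ax": 0,"ay": 0,"az": 0.369,"claw": 0},{"dx": 471,"dy": -492,"dz": -40,"ax": 0,"ay": 0,"az": 0.369,"claw": 0},{"dx": 471,"dy": -492,"dz": -40,"ax": 0,"ay": 0,"az": 0.369,"claw": 0}])

```text
time_s: 1.77
position: [0.5248, -0.0088, 0.2709]
tool_rot: [[0.997, 0.075, -0.001], [0.075, -0.997, -0.001], [-0.001, 0.001, -1.0]]
force: [0.1, -0.4, 0.7]
finger_gap: -0.0002
finger_force: 0.0
```

Emit:
arm_command(steps=[{"dx": 9,"dy": 0,"dz": 30,"ax": 0,"ay": 0,"az": 0,"claw": 0},{"dx": 9,"dy": 0,"dz": 52,"ax": 0,"ay": 0,"az": 0,"claw": 0},{"dx": 9,"dy": 0,"dz": 62,"ax": 0,"ay": 0,"az": 0,"claw": 0},{"dx": 5,"dy": 0,"dz": 70,"ax": 0,"ay": 0,"az": 0,"claw": 0},{"dx": 1,"dy": 0,"dz": 79,"ax": 0,"ay": 0,"az": 0,"claw": 0},{"dx": -3,"dy": 0,"dz": 88,"ax": 0,"ay": 0,"az": 0,"claw": 0},{"dx": -7,"dy": 0,"dz": 97,"ax": 0,"ay": 0,"az": 0,"claw": 0},{"dx": -10,"dy": 0,"dz": 106,"ax": 0,"ay": 0,"az": 0,"claw": 0},{"dx": -13,"dy": 0,"dz": 115,"ax": 0,"ay": 0,"az": 0,"claw": 0},{"dx": -15,"dy": 0,"dz": 124,"ax": 0,"ay": 0,"az": 0,"claw": 0},{"dx": -18,"dy": 0,"dz": 133,"ax": 0,"ay": 0,"az": 0,"claw": 0},{"dx": -19,"dy": 0,"dz": 143,"ax": 0,"ay": 0,"az": 0,"claw": 0},{"dx": -21,"dy": 0,"dz": 153,"ax": 0,"ay": 0,"az": 0,"claw": 0},{"dx": -21,"dy": 0,"dz": 158,"ax": 0,"ay": 0,"az": 0,"claw": 0},{"dx": -21,"dy": 0,"dz": 161,"ax": 0,"ay": 0,"az": 0,"claw": 0},{"dx": -21,"dy": 0,"dz": 162,"ax": 0,"ay": 0,"az": 0,"claw": 0},{"dx": -21,"dy": 0,"dz": 163,"ax": 0,"ay": 0,"az": 0,"claw": 0}])

```text
time_s: 3.18
position: [0.504, -0.0096, 0.1081]
tool_rot: [[0.997, 0.075, -0.001], [0.075, -0.997, 0.0], [-0.001, -0.0, -1.0]]
force: [-2.6, 0.1, 5.7]
finger_gap: 0.0002
finger_force: 3.1
```

Emit:
arm_command(steps=[{"dx": 0,"dy": 0,"dz": 2,"ax": 0,"ay": 0,"az": 0,"claw": 0},{"dx": 0,"dy": 0,"dz": 2,"ax": 0,"ay": 0,"az": 0,"claw": 0},{"dx": 0,"dy": 0,"dz": 2,"ax": 0,"ay": 0,"az": 0,"claw": 0},{"dx": 0,"dy": 0,"dz": 2,"ax": 0,"ay": 0,"az": 0,"claw": 0}])

```text
time_s: 3.52
position: [0.504, -0.0096, 0.1079]
tool_rot: [[0.997, 0.075, -0.001], [0.075, -0.997, 0.0], [-0.001, -0.0, -1.0]]
force: [-4.6, 0.6, 14.8]
finger_gap: -0.0001
finger_force: 7.2
```

Emit:
arm_command(steps=[{"dx": 0,"dy": 0,"dz": -30,"ax": 0,"ay": 0,"az": 0,"claw": 0},{"dx": 0,"dy": 0,"dz": -70,"ax": 0,"ay": 0,"az": 0,"claw": 1},{"dx": 0,"dy": 100,"dz": -92,"ax": 0,"ay": 0,"az": 0,"claw": 1},{"dx": 0,"dy": 100,"dz": -92,"ax": 0,"ay": 0,"az": 0,"claw": 1},{"dx": 0,"dy": 100,"dz": -92,"ax": 0,"ay": 0,"az": 0,"claw": 1},{"dx": 0,"dy": 100,"dz": -92,"ax": 0,"ay": 0,"az": 0,"claw": 1}])

```text
time_s: 4.02
position: [0.5133, -0.1159, 0.2003]
tool_rot: [[0.998, 0.066, 0.005], [0.066, -0.998, -0.004], [0.005, 0.004, -1.0]]
force: [-0.3, 0.4, 0.3]
finger_gap: 0.0605
finger_force: 0.0
```

Run:
```python
from h import *
import pickle
cs={n:env.read_camera(n) for n in("top","scene","wrist")}
pickle.dump(cs,open("c1.pkl","wb"))
w=cs["wrist"]["frame"]
s=cv2.resize(cs["scene"]["frame"][170:370,160:370],None,fx=2,fy=2,interpolation=cv2.INTER_CUBIC)
t=cv2.resize(cs["top"]["frame"][135:265,345:470],None,fx=3,fy=3,interpolation=cv2.INTER_CUBIC)
out=np.zeros((600,800,3),np.uint8);out[:400,:420]=s;out[:390,425:800]=t;out[400:600,:320]=cv2.resize(w,(320,200))
cv2.imwrite("pics/m1.png",out)
```

```text
(no output)
```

View pics/m1.png

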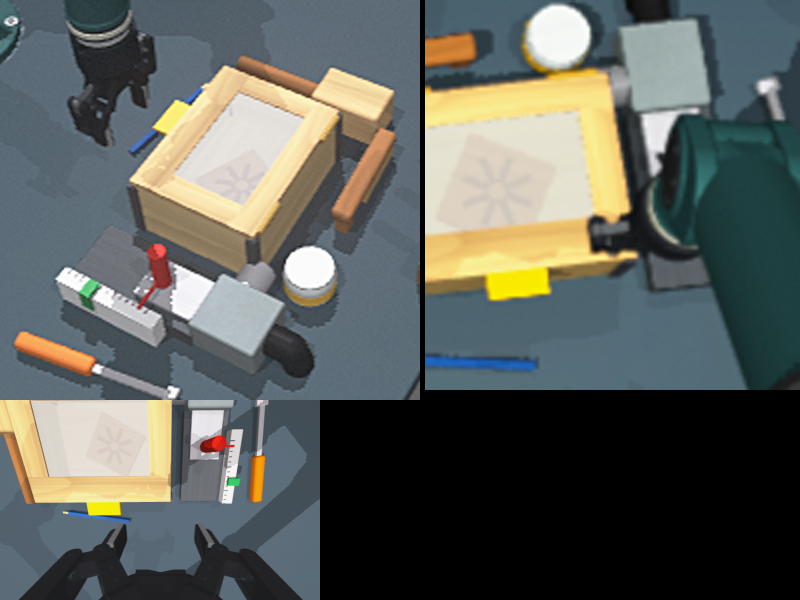

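The lid is shut and the tile is in the box. The wrist view shows the knob at about (434,84) and the clip at about (466,164) in full-resolution pixels. I'll refine these on that image.

Run:
```python
from h import *
import pickle
c=pickle.load(open("c1.pkl","rb"))["wrist"]
cv2.imwrite("pics/w1.png",cv2.resize(c["frame"][50:210,360:500],None,fx=3.7,fy=3.7,interpolation=cv2.INTER_CUBIC))
f=c["frame"].astype(int);g=(f[...,1]>f[...,2]+60)&(f[...,1]>f[...,0]+60);g[:,:360]=0;g[250:]=0
v,u=np.nonzero(g);print(u.min(),u.max(),v.min(),v.max(),u.mean(),v.mean())
o=env.get_obs();print(o["position"],o["time_s"])
for n,p in(("knob",(.6176,-.196,.11)),("clip",(.6031-.07*.9972+.2543*.0743,-.0015-.07*.0743-.2543*.9972,.057))):print(n,p,proj(c,p))
```

```text
455 479 156 171 467.53602305475505 163.32564841498558
[ 0.51192206 -0.10873524  0.19835038] 4.1667
knob (0.6176, -0.196, 0.11) [441.77741372  83.59406806]
clip (0.55219049, -0.26028896, 0.057) [469.00468192 162.2135574 ]
```

View pics/w1.png

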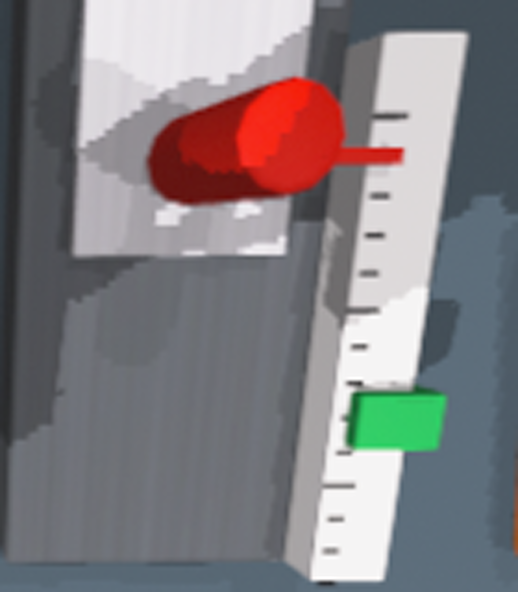

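Emit:
arm_command(steps=[{"dx": 32,"dy": 31,"dz": 0,"ax": 0,"ay": 0,"az": 0,"claw": 1},{"dx": 64,"dy": 62,"dz": 0,"ax": 0,"ay": 0,"az": 0,"claw": 1},{"dx": 96,"dy": 92,"dz": 0,"ax": 0,"ay": 0,"az": 0,"claw": 1},{"dx": 96,"dy": 92,"dz": 20,"ax": 0,"ay": 0,"az": 0,"claw": 1},{"dx": 96,"dy": 92,"dz": 50,"ax": 0,"ay": 0,"az": 0,"claw": 1},{"dx": 96,"dy": 92,"dz": 80,"ax": 0,"ay": 0,"az": 0,"claw": 1},{"dx": 96,"dy": 92,"dz": 105,"ax": 0,"ay": 0,"az": 0,"claw": 1},{"dx": 96,"dy": 92,"dz": 122,"ax": 0,"ay": 0,"az": 0,"claw": 1},{"dx": 96,"dy": 92,"dz": 128,"ax": 0,"ay": 0,"az": 0,"claw": 1},{"dx": 96,"dy": 92,"dz": 128,"ax": 0,"ay": 0,"az": 0,"claw": 1},{"dx": 96,"dy": 92,"dz": 128,"ax": 0,"ay": 0,"az": 0,"claw": 1}])

```text
time_s: 5.08
position: [0.615, -0.1927, 0.0704]
tool_rot: [[0.997, 0.077, 0.0], [0.077, -0.997, 0.001], [0.0, -0.001, -1.0]]
force: [0.4, 0.3, 0.0]
finger_gap: 0.0853
finger_force: 0.0
```

Run:
```python
from h import *
cs={n:env.read_camera(n) for n in("scene","wrist")}
s=cv2.resize(cs["scene"]["frame"][220:370,180:330],None,fx=3,fy=3,interpolation=cv2.INTER_CUBIC)
out=np.zeros((450,800,3),np.uint8);out[:,:450]=s;out[:219,450:]=cv2.resize(cs["wrist"]["frame"],(350,219))
cv2.imwrite("pics/m2.png",out)
```

```text
(no output)
```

View pics/m2.png

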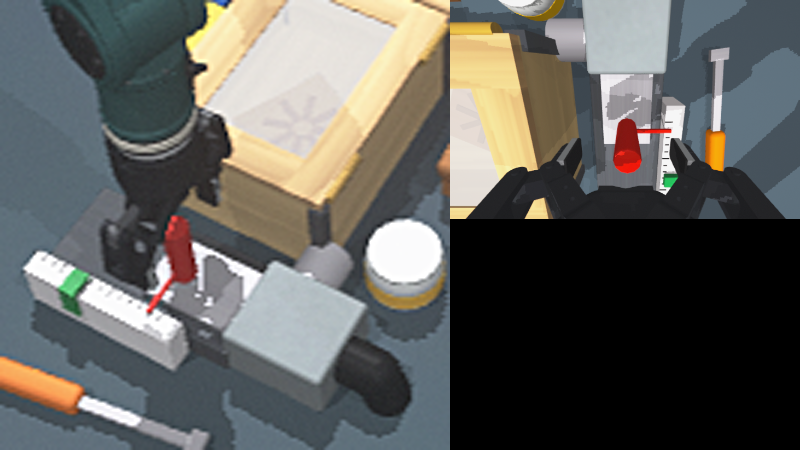

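The fingers straddle the knob sideways, but they may be a little to its -x side. I'll check that numerically.

Run:
```python
from h import *
cs={n:env.read_camera(n) for n in("scene","wrist")}
o=env.get_obs();P=np.array(o["position"]);R=np.array(o["tool_rot"]);print(P)
for n,c in cs.items():
    k=(c["frame"][...,2]>150)&(c["frame"][...,1]<60)&(c["frame"][...,0]<60)
    v,u=np.nonzero(k);m=(u>150)&(u<480);print(n,u[m].min(),u[m].max(),v[m].min(),v[m].max())
    for z in(.11,.037): print(z,[proj(c,(x,-.193,z)).round(1).tolist() for x in(.605,.615,.625)])
    for s in(-1,1): print("tip",proj(c,P+R@np.array([0,s*.0425,-.013])).round(1))
w=cs["wrist"]["frame"][150:400,200:520]
s=cs["scene"]["frame"][265:345,200:290]
out=np.zeros((500,800,3),np.uint8);out[:313,:400]=cv2.resize(w,(400,313));out[:347,405:795]=cv2.resize(s,(390,347),interpolation=cv2.INTER_CUBIC)
cv2.imwrite("pics/m3.png",out[:350])
```

```text
[ 0.61563701 -0.19410184  0.07183511]
scene 229 439 192 323
0.11 [[234.2, 292.0], [237.3, 293.9], [240.5, 295.7]]
0.037 [[237.8, 307.6], [240.8, 309.4], [243.8, 311.2]]
tip [247.9 287.3]
tip [228.6 312.9]
wrist 298 402 216 315
0.11 [[317.5, 315.0], [319.1, 296.4], [320.8, 276.8]]
0.037 [[318.6, 243.5], [319.7, 230.5], [320.8, 217.1]]
tip [241.4 265.7]
tip [401.6 265.8]
```

View pics/m3.png

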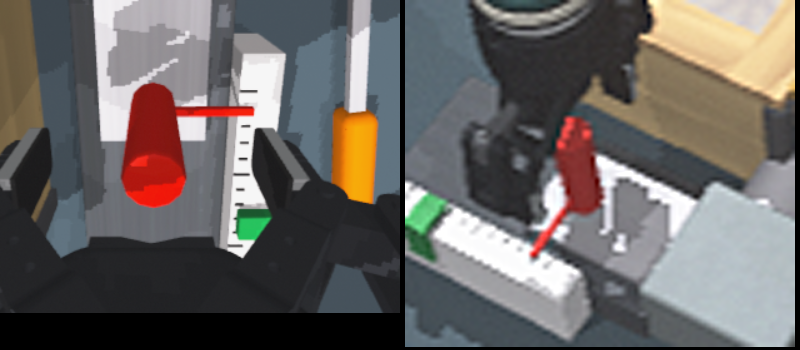

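The wrist view puts the knob at x≈0.615, y≈-0.195, which matches the TCP, so I'll close on it.

Emit:
arm_command(steps=[{"dx": 0,"dy": 1,"dz": 0,"ax": 0,"ay": 0,"az": 0,"claw": 0},{"dx": 0,"dy": 1,"dz": 0,"ax": 0,"ay": 0,"az": 0,"claw": 0},{"dx": 0,"dy": 1,"dz": 0,"ax": 0,"ay": 0,"az": 0,"claw": 0},{"dx": 0,"dy": 1,"dz": 0,"ax": 0,"ay": 0,"az": 0,"claw": 0},{"dx": 0,"dy": 1,"dz": 0,"ax": 0,"ay": 0,"az": 0,"claw": 0},{"dx": 0,"dy": 1,"dz": 0,"ax": 0,"ay": 0,"az": 0,"claw": 0},{"dx": 0,"dy": 1,"dz": 0,"ax": 0,"ay": 0,"az": 0,"claw": 0},{"dx": 0,"dy": 1,"dz": 0,"ax": 0,"ay": 0,"az": 0,"claw": 0}])

```text
time_s: 5.95
position: [0.6146, -0.1948, 0.0706]
tool_rot: [[0.997, 0.075, -0.0], [0.075, -0.997, 0.0], [-0.0, -0.0, -1.0]]
force: [-1.7, 1.4, 4.2]
finger_gap: 0.0226
finger_force: 58.6
```

Emit:
arm_command(steps=[{"dx": -8,"dy": 0,"dz": 0,"ax": 0,"ay": 0,"az": 0,"claw": 0},{"dx": -16,"dy": 0,"dz": 0,"ax": 0,"ay": 0,"az": 0,"claw": 0},{"dx": -24,"dy": 0,"dz": 0,"ax": 0,"ay": 0,"az": 0,"claw": 0},{"dx": -32,"dy": 0,"dz": 0,"ax": 0,"ay": 0,"az": 0,"claw": 0},{"dx": -40,"dy": 0,"dz": 0,"ax": 0,"ay": 0,"az": 0,"claw": 0},{"dx": -48,"dy": 0,"dz": 0,"ax": 0,"ay": 0,"az": 0,"claw": 0},{"dx": -56,"dy": 0,"dz": 0,"ax": 0,"ay": 0,"az": 0,"claw": 0},{"dx": -63,"dy": 0,"dz": 0,"ax": 0,"ay": 0,"az": 0,"claw": 0},{"dx": -69,"dy": 0,"dz": 0,"ax": 0,"ay": 0,"az": 0,"claw": 0},{"dx": -69,"dy": 0,"dz": 0,"ax": 0,"ay": 0,"az": 0,"claw": 0},{"dx": -69,"dy": 0,"dz": 0,"ax": 0,"ay": 0,"az": 0,"claw": 0},{"dx": -69,"dy": 0,"dz": 0,"ax": 0,"ay": 0,"az": 0,"claw": 0}])

```text
time_s: 6.95
position: [0.5498, -0.2, 0.0706]
tool_rot: [[0.997, 0.075, 0.009], [0.075, -0.997, -0.001], [0.008, 0.001, -1.0]]
force: [8.7, 1.7, -6.2]
finger_gap: 0.0228
finger_force: 59.2
```

Run:
```python
from h import *
cs={n:env.read_camera(n) for n in("scene","wrist","top")}
a=cv2.resize(cs["scene"]["frame"][250:350,170:270],(400,400),interpolation=cv2.INTER_CUBIC)
b=cv2.resize(cs["wrist"]["frame"][150:400,200:450],(400,400))
cv2.imwrite("pics/m4.png",np.hstack([a,b]))
o=env.get_obs();print(o["position"],o["force"],o["finger_force"],o["time_s"])
```

```text
[ 0.54992167 -0.19996691  0.07060271] [ 8.89267315  0.65442063 -4.8416134 ] 59.22514736652374 7.1
```

View pics/m4.png

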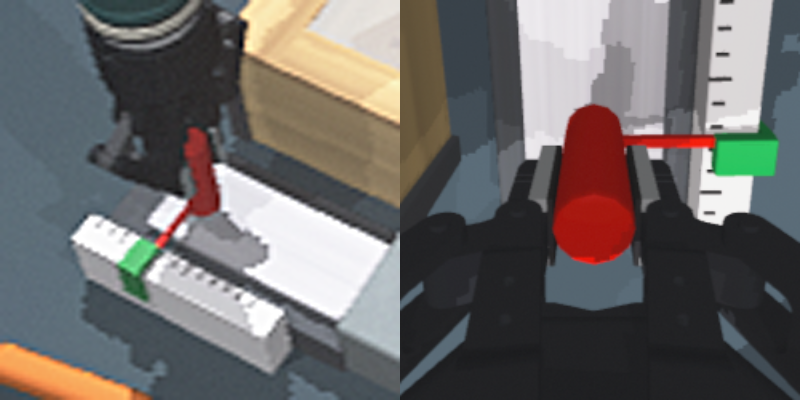

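The knob is held and the TCP moved 65 mm. The pointer (wrist crop y≈141) stands at the clip's housing-side end, so I'll work out what is left.

Run:
```python
from h import *
import pickle
c=pickle.load(open("c1.pkl","rb"))["wrist"]
X=np.array([.9972,.0743,0])
a=atz(c,468.9,92.2,.053)
for v in(156,163.2,171): print("c1",v,(X@(atz(c,467.3,v,.057)-a)))
c=env.read_camera("wrist");f=c["frame"].astype(int)
g=(f[...,1]>f[...,2]+60)&(f[...,1]>f[...,0]+60);g[:150]=0
v,u=np.nonzero(g);print("green",u.min(),u.max(),v.min(),v.max())
um=int(np.median(u));
for uu in(um-8,um,um+8): print(uu,[(int(y),f[y,uu].tolist()) for y in range(222,264,2)])
r=(f[...,2]>130)&(f[...,1]<70);print([ (uu,np.nonzero(r[225:260,uu])[0]+225) for uu in(350,370,385,392,396)])
o=env.get_obs();P=np.array(o["position"]);R=np.array(o["tool_rot"]);k=P.copy()
Y=np.array([-.0743,.9972,0])
for y in(-.045,-.051): q=k+Y*y;q[2]=.053;print("ptr pred",proj(c,q))
for d in(0,-4,-8,-12):
    q=k+Y*(-.059)+X*d/1000; print(d,[proj(c,[q[0],q[1],z]).round(1).tolist() for z in(.057,.048)])
big=cv2.resize(c["frame"][210:270,330:450],(800,400),interpolation=cv2.INTER_CUBIC);cv2.imwrite("pics/m5.png",big)
```

```text
c1 156 -0.0612433198724504
c1 163.2 -0.06865959732239627
c1 171 -0.0768270586189421
green 397 435 237 259
408 [(222, [226, 226, 228]), (224, [243, 244, 245]), (226, [243, 244, 244]), (228, [241, 241, 242]), (230, [211, 209, 214]), (232, [169, 171, 171]), (234, [46, 86, 27]), (236, [46, 90, 25]), (238, [83, 168, 37]), (240, [100, 200, 45]), (242, [99, 200, 45]), (244, [99, 199, 46]), (246, [99, 200, 45]), (248, [97, 200, 44]), (250, [98, 199, 44]), (252, [97, 199, 42]), (254, [96, 199, 42]), (256, [96, 198, 41]), (258, [97, 198, 39]), (260, [208, 228, 202]), (262, [243, 244, 245])]
416 [(222, [243, 244, 244]), (224, [244, 244, 245]), (226, [243, 244, 245]), (228, [211, 209, 214]), (230, [180, 179, 184]), (232, [168, 171, 171]), (234, [45, 87, 27]), (236, [47, 91, 26]), (238, [85, 175, 39]), (240, [97, 194, 47]), (242, [100, 200, 46]), (244, [98, 199, 45]), (246, [98, 198, 46]), (248, [99, 199, 45]), (250, [97, 199, 43]), (252, [98, 199, 43]), (254, [98, 199, 43]), (256, [96, 198, 39]), (258, [97, 198, 41]), (260, [209, 228, 203]), (262, [243, 244, 244])]
424 [(222, [212, 211, 213]), (
[... 194 characters left out ...]
, 47]), (242, [99, 200, 45]), (244, [99, 200, 45]), (246, [98, 198, 46]), (248, [98, 199, 44]), (250, [98, 198, 43]), (252, [98, 198, 45]), (254, [98, 198, 43]), (256, [97, 199, 40]), (258, [97, 198, 40]), (260, [105, 129, 72]), (262, [121, 108, 91])]
[(350, array([236, 237, 238, 239, 240])), (370, array([236, 237, 238, 239, 240, 241])), (385, array([234, 236, 237, 238, 239, 240, 241])), (392, array([234, 235, 236, 237, 238, 239, 240, 241])), (396, array([236, 237, 238, 239]))]
ptr pred [391.87333248 240.51693473]
ptr pred [401.30108775 240.52377272]
0 [[415.9, 243.3], [411.4, 237.2]]
-4 [[415.3, 249.1], [410.8, 242.8]]
-8 [[414.6, 254.8], [410.2, 248.3]]
-12 [[414.0, 260.5], [409.6, 253.8]]
```

View pics/m5.png

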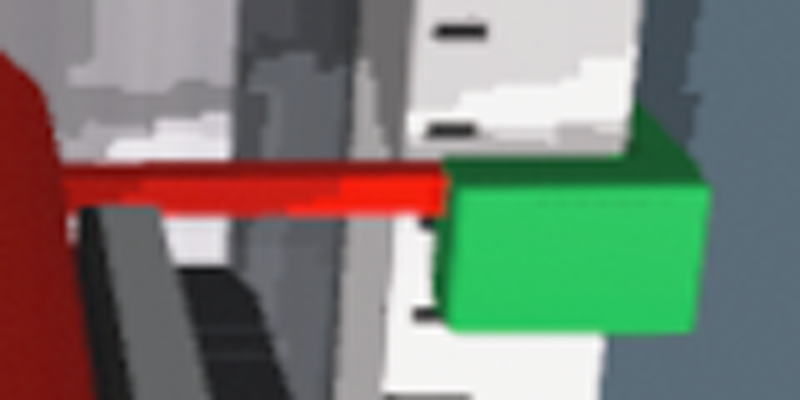

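The clip's top spans rows 237–260 (about 1.4 px/mm). The pointer, corrected for height, is at about row 241, so it needs about 5 mm more.

Emit:
arm_command(steps=[{"dx": -3,"dy": 0,"dz": 0,"ax": 0,"ay": 0,"az": 0,"claw": 0},{"dx": -5,"dy": 0,"dz": 0,"ax": 0,"ay": 0,"az": 0,"claw": 0},{"dx": -5,"dy": 0,"dz": 0,"ax": 0,"ay": 0,"az": 0,"claw": 0},{"dx": -5,"dy": 0,"dz": 0,"ax": 0,"ay": 0,"az": 0,"claw": 0},{"dx": -5,"dy": 0,"dz": 0,"ax": 0,"ay": 0,"az": 0,"claw": 0},{"dx": -5,"dy": 0,"dz": 0,"ax": 0,"ay": 0,"az": 0,"claw": 0},{"dx": -5,"dy": 0,"dz": 0,"ax": 0,"ay": 0,"az": 0,"claw": 0},{"dx": -5,"dy": 0,"dz": 0,"ax": 0,"ay": 0,"az": 0,"claw": 0}])

```text
time_s: 7.82
position: [0.5453, -0.2003, 0.0706]
tool_rot: [[0.997, 0.076, 0.009], [0.076, -0.997, -0.001], [0.009, 0.002, -1.0]]
force: [8.9, -0.1, -4.7]
finger_gap: 0.0229
finger_force: 59.2
```

Run:
```python
from h import *
c=env.read_camera("wrist");f=c["frame"].astype(int)
g=(f[...,1]>f[...,2]+60)&(f[...,1]>150);g[:150]=0
print([(u,np.nonzero(g[:,u])[0][[0,-1]]) for u in(408,416,424) if g[:,u].any()])
r=(f[...,2]>120)&(f[...,1]<70);print([(u,np.nonzero(r[220:270,u])[0]+220) for u in(350,370,385,392)])
o=env.get_obs();print(o["position"],o["force"],o["finger_force"],o["time_s"])
t=env.read_camera("top")
```

```text
[(408, array([232, 252])), (416, array([231, 252])), (424, array([231, 253]))]
[(350, array([235, 236, 237, 238, 239, 240])), (370, array([234, 235, 236, 237, 238, 239, 240, 241, 242])), (385, array([234, 235, 236, 237, 238, 239, 240, 241])), (392, array([234, 235, 236, 237, 238, 239, 240]))]
[ 0.54523688 -0.20034659  0.07059092] [ 8.96258098  0.9293285  -5.51647634] 59.165228605270386 7.8667
```

The pointer (about row 241) is now within about 1 mm of the clip's middle (row 242), and the grip is steady at 59 N. I'll hand it in.

```bash
python3 -c "
from plant import env
print(env.finish_job())"
```

```text
the job is handed in; nothing more can be done
None
```

I handed the job in at about 8 s with the lid shut and the knob held at 59 N; the pointer is about 1 mm from the clip's middle by the wrist camera, and the hand-in returned no verdict.

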